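# Hold a sensor board under the press arm of a test fixture

## Task

Take the large round sensor board (not the square one, nor the small round one), lower it flat into the round nest of the test fixture without dropping it, and let go of it. Then bring the fixture's sprung press arm down by its handle, all the way to its stop, so that the press foot bears on the board, and keep it there: the program finishes while still holding the handle down. Leave everything else on the bench where it is.

Things in the scene. Friction and masses are not known exactly. Their poses are not given: they have to be found in the camera images.
- round_board: The board to test: round green disc, 54 mm in diameter and 6 mm thick, with a round steel sensor can, 20 mm in diameter and 14 mm tall, standing in its middle (20 mm tall in all). Origin: centre of the underside, z up. It lies on the mat, loose, 0.04 kg or so.
- square_board: Not wanted: square green board, 54 x 54 mm and 6 mm thick, with a round steel sensor can, 20 mm in diameter and 14 mm tall, standing in its middle (20 mm tall in all). Origin: centre of the underside, z up. It lies on the mat, loose, 0.04 kg or so.
- small_board: Not wanted: small round green disc, 36 mm in diameter and 6 mm thick, with a round steel sensor can, 20 mm in diameter and 14 mm tall, standing in its middle (20 mm tall in all). Origin: centre of the underside, z up. It lies on the mat, loose, 0.04 kg or so.
- fixture: Test fixture, fixed; black block 120 mm (x) by 175 mm (y) by 30 mm high on the 4 mm thick mat. Origin: underside, below the nest's axis; the block spans -60 to 60 mm in x and -50 to 125 mm in y. x points away from the robot at yaw 0, z up. Two aluminium cheeks, tops 74 mm above the underside, at y = 100 mm carry the press arm's hinge.
- nest (a point): Centre of the floor of the round nest in the fixture's top: 57 mm in diameter, 6 mm deep, mouth chamfered 2.5 mm; floor 24 mm above the fixture's underside; axes as the fixture's. A seated board has its origin here, its disc flush with the fixture's top and the can standing out.
- press_arm (a joint): Press arm angle, rad: 0 upright, where its spring returns it; 1.571 level, on its hard stop. The hinge is parallel to the fixture's x, 100 mm to +y of the nest's axis, 60 mm above the underside; the arm (flat bar, 20 mm wide) swings over the nest to -y. Needs about 2 N at the handle to start, about 9 N at the stop with the board in.
- handle: Black round sleeve, 16 mm thick, turning freely on its spindle, parallel to the hinge and 170 mm from it, 230 mm (arm upright) or 60 mm (level) above the fixture's underside. Origin: on the sleeve's centre line, 40 mm to the fixture's -x of the arm's middle; clear for 52 mm to -x (its end) and 28 mm to +x of it. Can be pinched from above, fingers closing along the fixture's y.
- handle_grip (a point): Point to grip on the handle: its origin, on the sleeve's centre line.
- press_foot: Round rubber foot, 20 mm in diameter, on the press arm, 100 mm from the hinge; sprung, it yields up to 14 mm. It meets the board's can about 0.08 rad before the arm's stop and presses on it with about 8 N at the stop. Origin: middle of its pressing face.
- bottle: White bottle standing, 40 mm in diameter, 100 mm tall. Origin: centre of the underside. Leave alone.
- jar: Small amber jar, 38 mm in diameter, 35 mm tall. Origin: centre of the underside. Leave alone.
- reel: Grey wire reel, standing on a flange, 52 mm in diameter, 35 mm tall. Origin: centre of the underside. Leave alone.
- screwdriver: Screwdriver with a black handle, 160 mm long, lying along its x axis. Origin: underside near its middle. Leave alone.
- tape: Cardboard-coloured ring (tape core), 64 mm in diameter, 18 mm tall, lying flat. Origin: centre of the underside. Leave alone.
Things that resemble listed ones, but are neither listed nor needed, are in the scene too. What is shaped like the fixture but red or yellow is not meant.

How it is judged:
By the outcome, as a careful person would: the job done as asked, in the order asked, and still so for the second after the job is handed in, while the arm keeps its last pose, push and grip.
It also fails if it takes over 59 s, if anything falls off the work surface, if the arm or the gripper's body presses on something with over 40 N, if the wrist force passes 120 N, or if a joint passes its speed limit or range.

## Robot

A 6-joint arm with a two-finger parallel gripper is mounted at the origin on the work surface. World frame = base frame: x ahead of the robot, y to its left, z up, the work surface at z = 0. Lengths are in mm, angles in degrees, forces in N, time in s.
With the tool pointing down it reaches from about 300 to 850 mm from the base axis. Payload 4.2 kg.
Tool frame: the origin (TCP) lies at the centre of the arm's flange, where the gripper is bolted on; the fingertips stand 191 mm ahead of it and the grasp point (between the pads) lies 172 mm ahead of it; y points along the fingers, x is the direction in which the jaws open and shut, and the axes are right-handed (so a half turn about y gives the same grasp; the last joint's range is limited). The gripper opens to 91 mm and grips with 3 to 60 N. Pads are 32 mm wide; open, the fingers measure 118 mm over their backs; the gripper's body (76 mm by 178 mm) begins 60 mm behind the grasp point.
Start: joints at [74.714, 18.312, 89.639, -0, 72.044, -1.146], TCP at [140.47, 557.576, 404.776] pointing down, gripper open.
Joint ranges: [-177.97, 177.97], [-48.28, 115.42], [12.27, 149.76], [-77.06, 257.06], [2.81, 150.46], [-146.56, 146.56]. Speed limits (degrees/s): [147.25, 147.25, 180, 180, 180, 180].

## Interface

Orientations are given as [roll, pitch, yaw] about the fixed x, y, z axes, in that order (R = Rz(yaw) Ry(pitch) Rx(roll)).
In Python, from workcell import env gives the robot as it stands.
- The arm moves only by the tool carry_out, never from a script. Its argument "increments" is a list of rows, each a list of 3 entries, a list of its own where there are three numbers: the turn, a rotation vector about the tool's x, y, z in rad, then the shift along the tool's x, y, z in mm, then the closure, from 0 (fully open) to 1 (shut). In form: [[[wx, wy, wz], [dx, dy, dz], claw], ...]. A call has 1 to 10 rows; each row is the pose to reach, as a shift and turn from the pose commanded when the call began, along the tool's axes at that moment; what a row does not reach only later rows make up. A row lasts 1/12 s, in which the tool goes at most 41.7 mm and 7.16 degrees, less where a joint would pass 70% of its speed; a pose out of reach is approached as far as the arm can. A call with a gripper value outside its range is refused whole. The fingers move at their own pace and stop on an object; "force" is the grip in N (left out, the last holds). Time passes only in rows, so rows that repeat a pose let the fingers close. It gives the time, the measured TCP pose, the force and the opening at its end, in the units of the state.
- env.state(): the state, without advancing time (a new reading comes with each control period).
- env.grab_frame(name): name is "scene" or "side" or "wrist"; returns a dict with "frame" (384x512x3 uint8, blue, green, red), "z_map" (384x512 float32, mm along the optical axis (not along the pixel's ray), 0 where there is no reading), "camera_matrix" (3x3 intrinsics, pixels), "rvec" (rotation vector, rad) and "tvec" (3), from world to camera coordinates, as OpenCV has them; the wrist camera has in their place "hand_eye" (4x4, takes a point from camera to tool coordinates, whose origin is the TCP and whose axes are the tool frame's). Camera axes: x right, y down, z forward; pixel columns grow to the right and rows downward; lengths in mm; the calibration is good to about 2 mm. A picture is of the moment at which its call begins: read the wrist's pose just before it.
- env.job_done(): hands the job in, once; it reports no verdict.
The state is a dict: "time_s": time; "qpos": joint angles; "qvel": joint speeds; "effort": joint torques, N m; "ee_pos": TCP position; "ee_rot": TCP orientation; "force": force on the tool from outside, world axes, zero at the start; "torque": the same for the moment, N m; "gripper_width": finger opening in mm.
Only numpy, scipy, OpenCV 4.12 (cv2) and the standard library are available. Lean on these libraries where they do the work, as an engineer would, in place of code of your own. Each camera call takes 0.05 s, during which the arm holds its last target. There are 200 camera calls.

## Working session

There is one attempt and no reset: what is moved stays moved. The work goes in short steps, Python scripts to look and compute and a tool call to move; the robot and the scene stay as the last step left them, time stands still between calls to the robot, and variables do not carry over. Pictures are saved under pics/ and viewed, about 8 in all and at most 12, crops included, and the job is handed in when it is done.

Besides the shell and the picture viewer there is one more tool, called after "Call:" as name(argument=value, ...) on one line, values as JSON. carry_out: Moves the arm, as the interface text tells. Its arguments: {"type":"object","properties":{"increments":{"type":"array","items":{"type":"array"}},"force":{"type":"number"}},"required":["increments"]}

```bash
mkdir -p pics
cat > h.py <<'E'
import numpy as np, cv2
from workcell import env
from scipy.spatial.transform import Rotation as R
def cam(n):
    s=env.state(); f=env.grab_frame(n)
    K=np.array(f["camera_matrix"])
    if n=="wrist":
        T=np.eye(4); T[:3,:3]=R.from_euler("xyz",s["ee_rot"],degrees=True).as_matrix(); T[:3,3]=s["ee_pos"]
        T=T@np.array(f["hand_eye"])
    else:
        T=np.eye(4); T[:3,:3]=cv2.Rodrigues(np.array(f["rvec"],float))[0]; T[:3,3]=np.ravel(f["tvec"]); T=np.linalg.inv(T)
    return f["frame"],f["z_map"],K,T
def cloud(z,K,T):
    v,u=np.mgrid[:z.shape[0],:z.shape[1]]
    p=np.stack([(u-K[0,2])/K[0,0]*z,(v-K[1,2])/K[1,1]*z,z],-1)
    return p@T[:3,:3].T+T[:3,3]
def ray(u,v,K,T,h):
    d=T[:3,:3]@np.array([(u-K[0,2])/K[0,0],(v-K[1,2])/K[1,1],1]); o=T[:3,3]
    return o+d*(h-o[2])/d[2]
E
python3 - <<'E'
from h import *
print(env.state())
a=[cam(n) for n in ("scene","side","wrist")]
cv2.imwrite("pics/a.png",a[0][0]); cv2.imwrite("pics/b.png",a[1][0]); cv2.imwrite("pics/c.png",a[2][0])
np.savez("pics/f.npz",**{f"{n}{i}":x for n,c in zip("swq",a) for i,x in enumerate(c)})
for c in a: print(c[3].round(2).tolist(), (c[1]>0).mean())
E
```

```text
{'time_s': 0.0, 'qpos': array([ 7.47135718e+01,  1.83511033e+01,  8.97067667e+01, -5.53353867e-04,
        7.20427010e+01, -1.14556805e+00]), 'qvel': array([-0.16576138, -0.06550866,  0.00930564,  0.00303432, -0.0562034 ,
       -0.04243087]), 'effort': array([-4.37908493e-04, -4.12469566e+01, -2.31966162e+01,  7.27218948e-02,
        4.58573992e-02, -1.55551329e-04]), 'ee_pos': array([140.42898688, 557.41435063, 403.9229268 ]), 'ee_rot': array([-89.99851532,   0.10056143,  75.85931226]), 'force': array([ 0.07741708, -0.9971842 , -0.22700872]), 'torque': array([0.05277636, 0.00807822, 0.03793248]), 'gripper_width': 91.415855942681}
[[0.88, 0.35, -0.31, 965.04], [0.47, -0.68, 0.56, -809.93], [-0.02, -0.64, -0.77, 1378.11], [0.0, 0.0, 0.0, 1.0]] 0.9957784016927084
[[-0.91, -0.24, 0.33, -34.9], [-0.41, 0.5, -0.77, 1220.7], [0.02, -0.83, -0.55, 973.3], [0.0, 0.0, 0.0, 1.0]] 0.9961802164713541
[[0.24, 0.93, 0.26, 66.14], [0.97, -0.24, -0.07, 576.53], [-0.0, 0.27, -0.96, 384.03], [0.0, 0.0, 0.0, 1.0]] 0.9958852132161459
```

View pics/a.png

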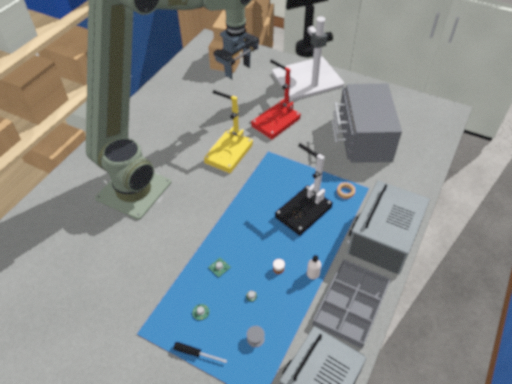

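View pics/b.png

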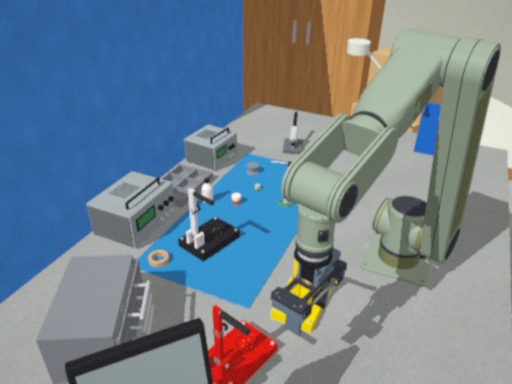

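The scene view shows the black fixture at about (303,208) with its arm upright. The green boards are at about (219,268), (200,312) and perhaps (251,296), with the screwdriver, reel, jar, bottle and tape around them. In the side view the fixture is at (208,235).

Run:
```python
from h import *
d=np.load("pics/f.npz")
for n in "sw":
    im,z,K,T=[d[f"{n}{i}"] for i in range(4)]
    P=cloud(z,K,T); hsv=cv2.cvtColor(im,cv2.COLOR_BGR2HSV)
    g=cv2.inRange(hsv,(40,60,40),(88,255,255))
    cnt,_=cv2.findContours(g,cv2.RETR_EXTERNAL,cv2.CHAIN_APPROX_NONE)
    for c in cnt:
        a=cv2.contourArea(c)
        if a<15: continue
        w=np.array([ray(x,y,K,T,10) for x,y in c[:,0]])[:,:2].astype(np.float32)
        (cx,cy),r=cv2.minEnclosingCircle(w); 
        if r>60: continue
        print(n,c[:,0].mean(0),"centre",cx,cy,"r",r,"area",cv2.contourArea(w),cv2.minAreaRect(w))
    # black block: dark pixels with height ~34
    m=(P[...,2]>28)&(P[...,2]<40)&(hsv[...,2]<70)
    k=cv2.connectedComponentsWithStats(m.astype(np.uint8))
    for i in range(1,k[0]):
        if k[2][i,4]>150:
            q=P[k[1]==i][:,:2].astype(np.float32); print(n,"dark",k[2][i],cv2.minAreaRect(q), np.median(P[k[1]==i][:,2]))
im=d["s0"]; cv2.imwrite("pics/d.png",np.hstack([cv2.resize(im[235:365,145:285],None,fx=3,fy=3,interpolation=2),cv2.resize(im[130:260,250:380],None,fx=3,fy=3,interpolation=2)]))
```

```text
s [200.55555556 311.59722222] centre 484.91436767578125 -302.02130126953125 r 24.503002166748047 area 731.8984006932005 ((485.1620788574219, -302.5832824707031), (45.8194580078125, 46.761810302734375), 31.5769100189209)
s [219.025 266.925] centre 455.08111572265625 -138.79122924804688 r 31.1447811126709 area 2182.7911696474766 ((453.6727600097656, -139.6859130859375), (48.135101318359375, 50.09547424316406), 70.64979553222656)
s dark [276 189  55  44 963] ((604.2665405273438, 186.93798828125), (169.38705444335938, 118.27647399902344), 74.17719268798828) 33.26965378609975
w [284.94594595 202.86486486] centre 449.93768310546875 -135.8992156982422 r 29.682111740112305 area 944.3606816681568 ((450.38970947265625, -132.338134765625), (44.21235656738281, 48.35279846191406), 78.52792358398438)
w [221.25925926 151.37037037] centre 872.2025146484375 -399.3134765625 r 56.80332946777344 area 2566.1253675213084 ((874.2295532226562, -399.2112121582031), (38.36697769165039, 112.21533966064453), 2.887364387512207)
w dark [179 219  60  37 767] ((595.7886962890625, 198.09359741210938), (173.1690673828125, 118.26254272460938), 75.2285385131836) 34.82597582259723
```

View pics/d.png

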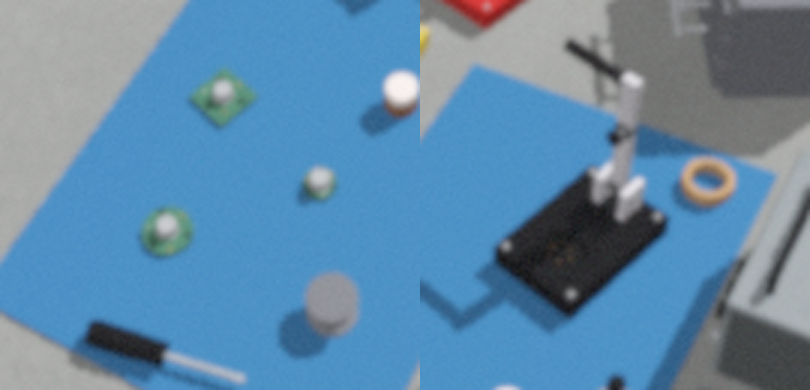

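The square board is at (455,-139) and the large round one at (485,-302), with the small one to its right. The fixture is centred at about (600,192) with yaw about -15.5°, which puts the nest near (590,156). I'll lift, then travel above the round board.

Call:
carry_out(increments=[[[0, 0, 0], [0, -40, 0], 0], [[0, 0, 0], [0, -75, 0], 0], [[0, 0, 0], [-749, -75, -544], 0], [[0, 0, 0], [-749, -75, -544], 0], [[0, 0, 0], [-749, -75, -544], 0], [[0, 0, 0], [-749, -75, -544], 0], [[0, 0, 0], [-749, -75, -544], 0], [[0, 0, 0], [-749, -75, -544], 0], [[0, 0, 0], [-749, -75, -544], 0], [[0, 0, 0], [-749, -75, -544], 0]])

```text
time_s: 0.98
ee_pos: [264.4, 246.2, 479.6]
ee_rot: [-90.0, -0.0, 75.9]
force: [1.3, 1.0, -0.7]
gripper_width: 91.1
```

Call:
carry_out(increments=[[[0, 0, 0], [-477, 0, -348], 0.3], [[0, 0, 0], [-477, 0, -348], 0.3], [[0, 0, 0], [-477, 0, -348], 0.3], [[0, 0, 0], [-477, 0, -348], 0.3], [[0, 0, 0], [-477, 0, -348], 0.3], [[0, 0, 0], [-477, 0, -348], 0.3], [[0, 0, 0], [-477, 0, -348], 0.3], [[0, 0, 0], [-477, 0, -348], 0.3], [[0, 0, 0], [-477, 0, -348], 0.3], [[0, 0, 0], [-477, 0, -348], 0.3]])

```text
time_s: 1.82
ee_pos: [420.4, -140.5, 479.6]
ee_rot: [-90.0, -0.0, 75.8]
force: [1.5, 0.2, 0.4]
gripper_width: 64.0
```

Call:
carry_out(increments=[[[0, 0, 0], [-137, 30, -100], 0.3], [[0, 0, 0], [-137, 60, -100], 0.3], [[0, 0, 0], [-137, 90, -100], 0.3], [[0, 0, 0], [-137, 120, -100], 0.3], [[0, 0, 0], [-137, 150, -100], 0.3], [[0, 0, 0], [-137, 150, -100], 0.3], [[0, 0, 0], [-137, 150, -100], 0.3], [[0, 0, 0], [-137, 150, -100], 0.3]])

```text
time_s: 2.48
ee_pos: [483.7, -295.7, 327.9]
ee_rot: [-89.7, -0.1, 75.8]
force: [-0.1, -0.4, 0.5]
gripper_width: 63.8
```

```bash
cat > board.py <<'E'
from h import *
import sys
s=env.state(); print(s["ee_pos"].round(1),s["ee_rot"].round(2),s["qpos"].round(1),s["gripper_width"])
im,z,K,T=cam("wrist"); P=cloud(z,K,T); hsv=cv2.cvtColor(im,cv2.COLOR_BGR2HSV)
cv2.imwrite(f"pics/{sys.argv[1]}.png",im)
g=cv2.inRange(hsv,(40,60,30),(88,255,255))
for c in cv2.findContours(g,cv2.RETR_EXTERNAL,cv2.CHAIN_APPROX_NONE)[0]:
    if cv2.contourArea(c)<150: continue
    w=np.array([ray(x,y,K,T,10) for x,y in c[:,0]])[:,:2].astype(np.float32)
    print(c[:,0].mean(0),cv2.minEnclosingCircle(w),cv2.contourArea(w))
    (cx,cy),_=cv2.minEnclosingCircle(w)
    m=(np.hypot(P[...,0]-cx,P[...,1]-cy)<25)&(P[...,2]>20)&(P[...,2]<29)
    if m.sum(): print(" can top",P[m].mean(0).round(1),cv2.minEnclosingCircle(P[m][:,:2].astype(np.float32)), m.sum())
E
python3 board.py e
```

```text
[ 483.7 -295.7  327.9] [-89.73  -0.11  75.8 ] [ -32.6   21.    97.3    0.    62.  -108.4] 63.76780267229175
[250.70542636 184.68992248] ((484.4090576171875, -301.4651184082031), 26.625713348388672) 2126.006599628832
 can top [ 483.8 -301.3   23.8] ((484.22149658203125, -301.38037109375), 9.893267631530762) 256
[391.16915423 121.06965174] ((453.9497375488281, -139.4519500732422), 37.413482666015625) 2814.869309500209
 can top [ 453.3 -139.6   23.9] ((453.6898498535156, -138.79017639160156), 10.132133483886719) 322
```

View pics/e.png

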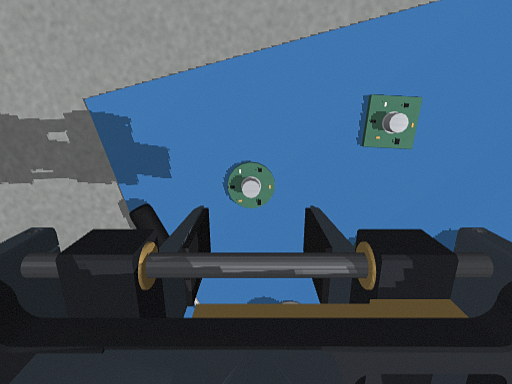

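The round board is at (250,185) in the image, giving (484.2,-301.4) with radius 26.6 and the can top at z 24. The screwdriver is at the left near the finger, well below it.

Call:
carry_out(increments=[[[0, 0, 0], [-4, 30, -1], 0.3], [[0, 0, 0], [-4, 68, -1], 0.3], [[0, 0, 0], [-4, 68, -1], 0.3], [[0, 0, 0], [-4, 68, -1], 0.3], [[0, 0, 0], [-4, 68, -1], 0.3], [[0, 0, 0], [-4, 68, -1], 0.3]])

```text
time_s: 3.03
ee_pos: [484.8, -299.8, 264.9]
ee_rot: [-90.3, 0.1, 75.9]
force: [0.3, 1.1, 0.1]
gripper_width: 64.1
```

```bash
python3 board.py f
```

```text
[ 484.8 -299.8  264.9] [-90.31   0.1   75.89] [ -32.9   24.8  101.6    0.    53.3 -108.8] 64.08174398350143
[254.33742331 197.03067485] ((484.0434265136719, -301.56134033203125), 26.788965225219727) 2142.2398863239214
 can top [ 483.7 -301.3   23.8] ((484.0663146972656, -301.4808044433594), 9.784845352172852) 410
[434.01923077 117.16153846] ((453.5818786621094, -139.7911834716797), 37.80963897705078) 2876.5956717220834
 can top [ 453.5 -140.    23.8] ((453.65997314453125, -139.3350067138672), 10.110077857971191) 567
```

Call:
carry_out(increments=[[[0, 0, 0], [-2, 25, 0], 0.3], [[0, 0, 0], [-2, 45, 0], 0.3], [[0, 0, 0], [-2, 58, 0], 0.3], [[0, 0, 0], [-2, 58, 0], 0.3], [[0, 0, 0], [-2, 58, 0], 0.3], [[0, 0, 0], [-2, 58, 0], 0.3], [[0, 0, 0], [-2, 58, 0], 0.3]])

```text
time_s: 3.67
ee_pos: [484.0, -301.9, 205.4]
ee_rot: [-90.2, 0.1, 75.9]
force: [-0.2, -0.3, -0.7]
gripper_width: 64.1
```

```bash
python3 board.py g
```

```text
[ 484.  -301.9  205.4] [-9.017e+01  5.000e-02  7.586e+01] [ -33.1   29.   104.9    0.    45.9 -109. ] 64.06134851767501
[257.16438356 223.52511416] ((483.8858642578125, -301.1324768066406), 27.029008865356445) 2032.70585174812
 can top [ 483.5 -301.4   23.7] ((484.4783630371094, -301.4999694824219), 10.10351276397705) 705
[480.28059701 123.74626866] ((452.59625244140625, -145.27203369140625), 34.70622634887695) 1617.415131590562
 can top [ 453.2 -145.9   23.2] ((453.8426513671875, -141.44961547851562), 9.75035285949707) 426
```

View pics/g.png

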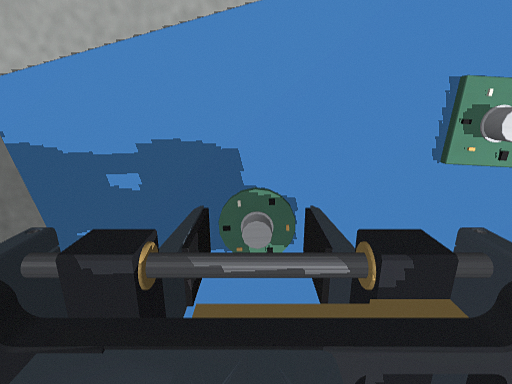

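The can sits centred between the fingers at about (257,230). I'll lower slightly and close.

Call:
carry_out(increments=[[[0, 0, 0], [0, 2, 0], 0.3], [[0, 0, 0], [0, 2, 0], 0.3], [[0, 0, 0], [0, 2, 0], 1], [[0, 0, 0], [0, 2, 0], 1], [[0, 0, 0], [0, 2, 0], 1], [[0, 0, 0], [0, 2, 0], 1], [[0, 0, 0], [0, 2, 0], 1], [[0, 0, 0], [0, 2, 0], 1], [[0, 0, 0], [0, 2, 0], 1], [[0, 0, 0], [0, 2, 0], 1]], force=30)

```text
time_s: 4.55
ee_pos: [483.5, -301.5, 201.7]
ee_rot: [-90.0, -0.0, 75.9]
force: [-0.8, 0.4, -0.5]
gripper_width: 19.2
```

Call:
carry_out(increments=[[[0, 0, 0], [0, 0, 0], 1], [[0, 0, 0], [0, 0, 0], 1], [[0, 0, 0], [0, -10, 0], 1], [[0, 0, 0], [0, -25, 0], 1], [[0, 0, 0], [0, -40, 0], 1], [[0, 0, 0], [0, -60, 0], 1], [[0, 0, 0], [0, -60, 0], 1], [[0, 0, 0], [0, -60, 0], 1]])

```text
time_s: 5.22
ee_pos: [483.7, -301.7, 263.1]
ee_rot: [-90.2, 0.1, 75.9]
force: [1.2, 0.4, -0.4]
gripper_width: 18.9
```

Run:
```python
from h import *
s=env.state(); print(s["ee_pos"],s["ee_rot"],s["gripper_width"],s["force"])
im,z,K,T=cam("wrist"); cv2.imwrite("pics/i.png",im)
P=cloud(z,K,T)
hsv=cv2.cvtColor(im,cv2.COLOR_BGR2HSV); g=cv2.inRange(hsv,(40,60,30),(88,255,255))>0
Pt=P[g]; Pt=Pt[np.hypot(*(Pt[:,:2]-s["ee_pos"][:2]).T)<40]
c=Pt.mean(0); u,sv,vt=np.linalg.svd(Pt-c); print("disc plane n",vt[2].round(3),"mean",c.round(1),len(Pt),sv)
print("circle",cv2.minEnclosingCircle(Pt[:,:2].astype(np.float32)))
```

```text
[ 483.6574799  -301.6785738   263.10968747] [-9.01665958e+01  5.11294015e-02  7.58595487e+01] 18.86923859453963 [ 1.1915928   0.44847856 -0.41326774]
disc plane n [ 0.892 -0.223  0.393] mean [ 469.1 -297.6   72.6] 1144 [392.12925495 341.56113243 254.1820274 ]
circle ((477.5519104003906, -299.9080505371094), 26.80196762084961)
```

View pics/i.png

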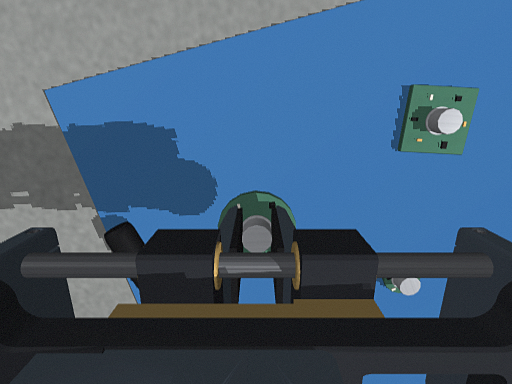

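Gripped (18.9 mm) and lifted level. Next I go above the nest, offset for a clear view.

Call:
carry_out(increments=[[[0, 0, 0], [0, -40, 0], 1], [[0, 0, 0], [0, -80, 0], 1], [[0, 0, 0], [20, -110, -2], 1], [[0, 0, 0], [60, -125, -6], 1], [[0, 0, 0], [100, -135, -10], 1], [[0, 0, 0], [140, -140, -14], 1], [[0, 0, 0], [180, -147, -18], 1], [[0, 0, 0], [220, -147, -22], 1], [[0, 0, 0], [260, -147, -26], 1], [[0, 0, 0], [300, -147, -30], 1]])

```text
time_s: 6.1
ee_pos: [586.0, -16.0, 407.5]
ee_rot: [-89.9, 0.0, 75.9]
force: [1.1, -0.0, -0.1]
gripper_width: 18.7
```

Call:
carry_out(increments=[[[0, 0, 0], [40, 0, -4], 1], [[0, 0, 0], [80, 0, -8], 1], [[0, 0, 0], [120, 0, -12], 1], [[0, 0, 0], [150, 0, -15], 1], [[0, 0, 0], [169, 0, -16], 1], [[0, 0, 0], [169, 0, -16], 1], [[0, 0, 0], [169, 0, -16], 1], [[0, 0, 0], [169, 0, -16], 1], [[0, 0, 0], [169, 0, -16], 1]])

```text
time_s: 6.85
ee_pos: [642.4, 140.7, 408.3]
ee_rot: [-89.9, 0.0, 75.8]
force: [0.1, -0.6, -0.6]
gripper_width: 18.9
```

```bash
cat > fix.py <<'E'
from h import *
import sys
s=env.state(); print(s["ee_pos"].round(1),s["ee_rot"].round(2),s["qpos"].round(1),s["gripper_width"])
im,z,K,T=cam("wrist"); P=cloud(z,K,T); cv2.imwrite(f"pics/{sys.argv[1]}.png",im); np.savez(f"pics/{sys.argv[1]}.npz",im=im,z=z,K=K,T=T)
h=P[...,2]; near=(np.hypot(P[...,0]-590,P[...,1]-156)<40)
fl=near&(h>24.5)&(h<31); tp=near&(h>32)&(h<37)
print("floor",np.median(h[fl]),fl.sum(),"top",np.median(h[tp]),tp.sum())
q=P[fl][:,:2].astype(np.float32); hull=cv2.convexHull(q); print("floor encl",cv2.minEnclosingCircle(hull), q.mean(0))
top=(h>31.5)&(h<37)&(np.hypot(P[...,0]-600,P[...,1]-192)<130)
k=cv2.connectedComponentsWithStats((top|fl).astype(np.uint8)); i=1+np.argmax(k[2][1:,4]); print("block",k[2][i],cv2.minAreaRect(P[k[1]==i][:,:2].astype(np.float32)))
E
python3 fix.py j
```

```text
[642.4 140.7 408.3] [-8.994e+01  5.000e-02  7.578e+01] [ 11.4  25.8  77.4  -0.   76.8 -64.4] 18.86844384666775
floor 27.956026059997896 1581 top 33.83168596440913 1527
floor encl ((591.9033813476562, 157.8743438720703), 29.300195693969727) [591.45233 158.52321]
block [  221    79   144   101 12030] ((602.3009643554688, 194.77810668945312), (175.03578186035156, 120.15962982177734), 73.73757934570312)
```

View pics/j.png

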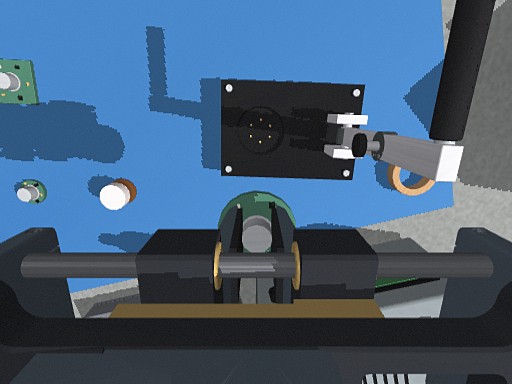

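The nest shows clearly at (262,128) and the press arm on the right. The fixture yaw is about -16.3° and the nest is at about (591.8,158.3). Next I check the board's offset in the hand.

Run:
```python
from h import *
d=np.load("pics/j.npz"); P=cloud(d["z"],d["K"],d["T"]); s=env.state(); t=s["ee_pos"]
m=(np.abs(P[...,2]-(t[2]-177.7))<3)&(np.hypot(P[...,0]-t[0],P[...,1]-t[1])<16)
sat=cv2.cvtColor(d["im"],cv2.COLOR_BGR2HSV); m&=(sat[...,2]>90)
print(m.sum(),np.median(P[m][:,2]),np.array(cv2.minEnclosingCircle(P[m][:,:2].astype(np.float32))[0])-t[:2],cv2.minEnclosingCircle(P[m][:,:2].astype(np.float32))[1])
dn=np.array([.280,.960])
v,u=np.where(m); print(u.min(),u.max(),v.min(),v.max())
```

```text
690 230.5186549390437 [0.54033134 0.25962382] 9.968327522277832
242 271 223 251
```

Call:
carry_out(increments=[[[0, -0.12, 0], [1, 0, 10], 1], [[0, -0.24, 0], [2, 0, 20], 1], [[0, -0.36, 0], [3, 0, 30], 1], [[0, -0.48, 0], [4, 0, 40], 1], [[0, -0.6, 0], [4, 0, 53], 1], [[0, -0.72, 0], [4, 0, 53], 1], [[0, -0.84, 0], [4, 0, 53], 1], [[0, -0.96, 0], [4, 0, 53], 1], [[0, -1.08, 0], [4, 0, 53], 1], [[0, -1.2, 0], [4, 0, 53], 1]])

```text
time_s: 7.73
ee_pos: [591.9, 157.6, 409.1]
ee_rot: [-90.0, 0.0, 144.9]
force: [0.3, -0.4, -0.5]
gripper_width: 19.0
```

Call:
carry_out(increments=[[[0, -0.12, 0], [0, 0, 0], 1], [[0, -0.12, 0], [0, 30, 0], 1], [[0, -0.12, 0], [0, 60, 0], 1], [[0, -0.12, 0], [0, 90, 0], 1], [[0, -0.12, 0], [0, 120, 0], 1], [[0, -0.12, 0], [0, 140, 0], 1], [[0, -0.12, 0], [0, 150, 0], 1], [[0, -0.12, 0], [0, 150, 0], 1], [[0, -0.12, 0], [0, 150, 0], 1], [[0, -0.12, 0], [0, 150, 0], 1]])

```text
time_s: 8.57
ee_pos: [592.9, 158.6, 260.6]
ee_rot: [-90.1, 0.1, 151.5]
force: [0.0, 0.3, -0.4]
gripper_width: 18.8
```

```bash
cat > hand.py <<'E'
from h import *
import sys
s=env.state(); t=s["ee_pos"]; print(t.round(2),s["ee_rot"].round(2),s["qpos"].round(1),s["gripper_width"],s["force"].round(1))
im,z,K,T=cam("wrist"); cv2.imwrite(f"pics/{sys.argv[1]}.png",im); P=cloud(z,K,T)
V=cv2.cvtColor(im,cv2.COLOR_BGR2HSV)[...,2]
m=(np.abs(P[...,2]-(t[2]-177.7))<3)&(np.hypot(P[...,0]-t[0],P[...,1]-t[1])<16)&(V>90)
c=cv2.minEnclosingCircle(P[m][:,:2].astype(np.float32)); print("can",c,np.median(P[m][:,2]))
e=np.array([591.8,158.3])-c[0]; y=np.radians(s["ee_rot"][2])
print("to nest, tool x,z:",e@[np.cos(y),np.sin(y)],e@[-np.sin(y),np.cos(y)])
E
python3 hand.py k
```

```text
[592.89 158.64 260.55] [-9.0140e+01  1.4000e-01  1.5146e+02] [  13.9   28.5   95.7    0.    55.6 -137.6] 18.83144278407764 [ 0.   0.3 -0.4]
can ((594.68896484375, 159.2845916748047), 10.195313453674316) 82.87232682676705
to nest, tool x,z: 2.0674177627435206 2.245288941052126
```

View pics/k.png

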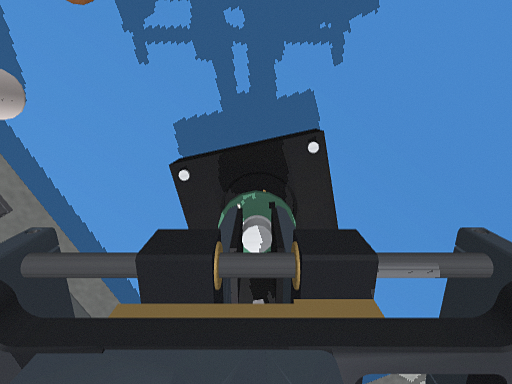

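```bash
cat > edge.py <<'E'
from h import *
s=env.state(); t=s["ee_pos"]; print(t.round(2),s["ee_rot"].round(2))
im,z,K,T=cam("wrist"); P=cloud(z,K,T); V=cv2.cvtColor(im,cv2.COLOR_BGR2HSV)[...,2]
a=np.radians(-16.26); q=(P[...,:2]-[591.8,158.3])@np.array([[np.cos(a),-np.sin(a)],[np.sin(a),np.cos(a)]])
x,y=q[...,0],q[...,1]; top=(P[...,2]>31)&(P[...,2]<37)
r=np.percentile
print("yaw-front:",[round(float(y[top&(abs(x-c)<4)].min()),1) for c in (-50,-30,-10,10,30,50)])
for c in (-44,-36,-28,-20): 
    b=top&(abs(y-c)<3); print(c,"x",x[b].min().round(1),x[b].max().round(1))
f=(P[...,2]>25)&(P[...,2]<31.5)&(np.hypot(x,y)<34); 
print("floor pts",f.sum()); 
if f.sum(): print("floor ymin",[ (c,round(float(y[f&(abs(x-c)<3)].min()),1),round(float(-np.sqrt(28.5**2-c*c)),1)) for c in (-15,-10,-5,0,5,10,15) if (f&(abs(x-c)<3)).any()])
# can
t2=t[2]-177.7; m=(np.abs(P[...,2]-t2)<2)&(np.hypot(P[...,0]-t[0],P[...,1]-t[1])<14)
w=np.radians(s["ee_rot"][2]); tx=(P[...,:2]-t[:2])@[np.cos(w),np.sin(w)]; tz=(P[...,:2]-t[:2])@[-np.sin(w),np.cos(w)]
print("can level pts tool x",r(tx[m],[1,99]).round(1),"z",r(tz[m],[1,99]).round(1),m.sum())
E
python3 edge.py
```

```text
[592.87 158.76 260.74] [-90.15   0.16 151.47]
yaw-front: [-50.2, -50.2, -50.3, -50.3, -50.3, -50.3]
-44 x -59.9 60.3
-36 x -59.6 60.4
-28 x -59.8 60.1
-20 x -59.8 60.3
floor pts 1143
floor ymin [(-15, -24.2, -24.2), (-10, -27.5, -26.7), (-5, -27.7, -28.1), (0, -28.6, -28.5), (5, -28.3, -28.1), (10, -26.9, -26.7), (15, -26.9, -24.2)]
can level pts tool x [-10.1   8.2] z [-10.    8.4] 698
```

The fixture pose holds up from the second viewpoint to within 0.3 mm. I'll shift slightly and come down to hover.

Call:
carry_out(increments=[[[0, 0, 0], [0.5, 8, 1.6], 1], [[0, 0, 0], [0.5, 16, 1.6], 1], [[0, 0, 0], [0.5, 22, 1.6], 1], [[0, 0, 0], [0.5, 22, 1.6], 1], [[0, 0, 0], [0.5, 22, 1.6], 1], [[0, 0, 0], [0.5, 22, 1.6], 1], [[0, 0, 0], [0.5, 22, 1.6], 1], [[0, 0, 0], [0.5, 22, 1.6], 1]])

```text
time_s: 9.33
ee_pos: [591.2, 157.7, 237.0]
ee_rot: [-90.0, 0.0, 151.5]
force: [-0.7, -0.7, -0.6]
gripper_width: 18.7
```

```bash
python3 edge.py | sed -n '1p;$p'
```

```text
[591.16 157.73 237.03] [-9.0030e+01  3.0000e-02  1.5149e+02]
can level pts tool x [-9.7  8.6] z [-9.8  8.6] 704
```

The board is aligned to within about 0.3 mm. I'll lower it gently.

Call:
carry_out(increments=[[[0, 0, 0], [0, 2, 0], 1], [[0, 0, 0], [0, 4, 0], 1], [[0, 0, 0], [0, 6, 0], 1], [[0, 0, 0], [0, 7, 0], 1], [[0, 0, 0], [0, 8, 0], 1], [[0, 0, 0], [0, 9, 0], 1], [[0, 0, 0], [0, 9.5, 0], 1], [[0, 0, 0], [0, 10, 0], 1], [[0, 0, 0], [0, 10, 0], 1]])

```text
time_s: 10.13
ee_pos: [591.0, 157.7, 226.7]
ee_rot: [-90.0, -0.0, 151.5]
force: [0.4, 0.4, -0.4]
gripper_width: 19.2
```

Call:
carry_out(increments=[[[0, 0, 0], [0, 0.5, 0], 1], [[0, 0, 0], [0, 1, 0], 1], [[0, 0, 0], [0, 1.5, 0], 1], [[0, 0, 0], [0, 1.5, 0], 1], [[0, 0, 0], [0, 1.5, 0], 1]])

```text
time_s: 10.55
ee_pos: [591.0, 157.7, 225.7]
ee_rot: [-90.0, 0.0, 151.5]
force: [-0.8, 0.0, 3.4]
gripper_width: 19.0
```

Contact comes at the predicted seated height, so I release and retreat.

Call:
carry_out(increments=[[[0, 0, 0], [0, 0, 0], 0.6], [[0, 0, 0], [0, 0, 0], 0.6], [[0, 0, 0], [0, 0, 0], 0.6], [[0, 0, 0], [0, 0, 0], 0.6], [[0, 0, 0], [0, 0, 0], 0.6], [[0, 0, 0], [0, -10, 0], 0.6], [[0, 0, 0], [0, -30, 0], 0.6], [[0, 0, 0], [0, -65, 0], 0.6], [[0, 0, 0], [0, -100, 0], 0.6], [[0, 0, 0], [0, -100, 0], 0.6]])

```text
time_s: 11.38
ee_pos: [592.7, 158.1, 333.3]
ee_rot: [-90.6, 0.6, 151.5]
force: [1.2, -0.7, 0.5]
gripper_width: 36.5
```

Run:
```python
from h import *
s=env.state(); print(s["ee_pos"],s["gripper_width"])
im,z,K,T=cam("wrist"); cv2.imwrite("pics/l.png",im); P=cloud(z,K,T)
hsv=cv2.cvtColor(im,cv2.COLOR_BGR2HSV); g=(cv2.inRange(hsv,(40,60,20),(88,255,255))>0)&(np.hypot(P[...,0]-592,P[...,1]-158)<40)
q=P[g]; print(g.sum(),"disc z pct",np.percentile(q[:,2],[2,10,50,90,98]).round(1),cv2.minEnclosingCircle(q[:,:2].astype(np.float32)))
A=np.c_[q[:,:2]-q[:,:2].mean(0),np.ones(len(q))]; print("slope",np.linalg.lstsq(A,q[:,2],rcond=None)[0])
```

```text
[592.66526768 158.08688458 333.26986483] 36.53591783449855
1528 disc z pct [30.  32.9 34.  34.9 35.5] ((592.3895874023438, 159.23910522460938), 27.974584579467773)
slope [-1.25507310e-02 -3.03887952e-02  3.43511984e+01]
```

View pics/l.png

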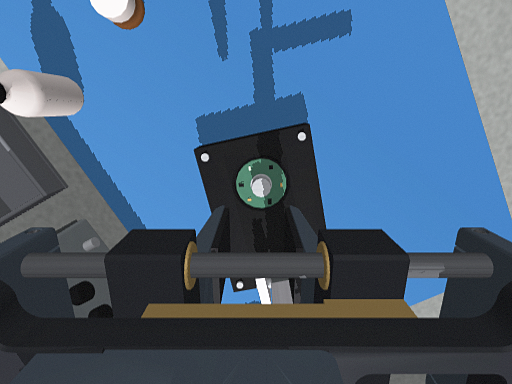

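The board is seated flush (disc z 34, centred) and released. Next I rise, turn and go over the handle.

Call:
carry_out(increments=[[[0, 0, 0], [0, -40, 0], 0.3], [[0, 0, 0], [0, -80, 0], 0.3], [[0, 0, 0], [0, -120, 0], 0], [[0, 0, 0], [0, -155, 0], 0], [[0, 0.12, 0], [6, -155, -10], 0], [[0, 0.24, 0], [12, -155, -20], 0], [[0, 0.36, 0], [18, -155, -30], 0], [[0, 0.48, 0], [24, -155, -38], 0], [[0, 0.6, 0], [32, -155, -47], 0], [[0, 0.72, 0], [40, -155, -58], 0]])

```text
time_s: 12.27
ee_pos: [583.2, 228.0, 479.4]
ee_rot: [-89.9, 0.0, 109.9]
force: [-1.3, -0.2, 0.3]
gripper_width: 91.3
```

```bash
cat > go.py <<'E'
from h import *
import sys
s=env.state(); t=s["ee_pos"]; w=np.radians(s["ee_rot"][2]); g=np.array(eval(sys.argv[1]),float)-t
print(t.round(1),s["ee_rot"].round(2),s["qpos"].round(1),s["force"].round(1),s["gripper_width"])
print("tool d",(g[0]*np.cos(w)+g[1]*np.sin(w)).round(1),(-g[2]).round(1),(-g[0]*np.sin(w)+g[1]*np.cos(w)).round(1))
E
python3 go.py "[581.6,265.2,480]"
```

```text
[583.2 228.  479.4] [-89.87   0.   109.87] [ 20.3  21.2  74.7  -0.   84.3 -89.6] [-1.3 -0.2  0.3] 91.31892863750491
tool d 35.6 -0.6 -11.1
```

Call:
carry_out(increments=[[[0, 0.12, 0], [10, 0, -3], 0], [[0, 0.24, 0], [20, 0, -6], 0], [[0, 0.36, 0], [30, 0, -9], 0], [[0, 0.48, 0], [35.5, 0, -11], 0], [[0, 0.6, 0], [35.5, 0, -11], 0], [[0, 0.637, 0], [35.5, 0, -11], 0], [[0, 0.637, 0], [35.5, 0, -11], 0], [[0, 0.637, 0], [35.5, 0, -11], 0]])

```text
time_s: 12.93
ee_pos: [581.5, 264.8, 479.5]
ee_rot: [-89.9, 0.1, 73.8]
force: [-0.3, -0.0, -0.4]
gripper_width: 91.2
```

```bash
python3 go.py "[581.6,265.2,406]"
python3 - <<'E'
from h import *
im,z,K,T=cam("wrist"); cv2.imwrite("pics/m.png",im); P=cloud(z,K,T); V=cv2.cvtColor(im,cv2.COLOR_BGR2HSV)[...,2]
m=(P[...,2]>225)&(P[...,2]<250)&(np.hypot(P[...,0]-592,P[...,1]-264)<110)&(V<80)
a=np.radians(-16.26); q=(P[m][:,:2]-[592,158])@np.array([[np.cos(a),-np.sin(a)],[np.sin(a),np.cos(a)]])
print(m.sum(),"handle fx y",np.percentile(q,[1,50,99],axis=0).round(1).tolist(),"z",np.percentile(P[m][:,2],[5,50,98]).round(1))
E
```

```text
[581.5 264.8 479.5] [-8.993e+01  5.000e-02  7.381e+01] [ 23.5  22.5  72.7   0.   84.9 -50.4] [-0.3 -0.  -0.4] 91.18485574661696
tool d 0.4 73.5 0.0
1688 handle fx y [[-91.9, 92.6], [-55.8, 100.3], [-14.2, 108.1]] z [235.8 240.6 242.7]
```

View pics/m.png

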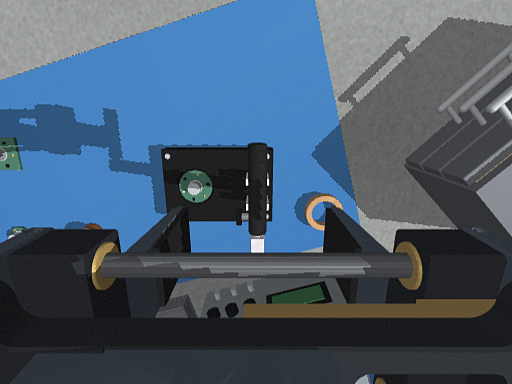

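The handle is at (258,190), centred between the fingers at y = 100.3 with its top at z 242. I'll descend and pinch it.

Call:
carry_out(increments=[[[0, 0, 0], [0, 25, 0], 0], [[0, 0, 0], [0, 50, 0], 0], [[0, 0, 0], [0, 73, 0], 0.3], [[0, 0, 0], [0, 73, 0], 1], [[0, 0, 0], [0, 73, 0], 1], [[0, 0, 0], [0, 73, 0], 1], [[0, 0, 0], [0, 73, 0], 1], [[0, 0, 0], [0, 73, 0], 1], [[0, 0, 0], [0, 73, 0], 1], [[0, 0, 0], [0, 73, 0], 1]], force=30)

```text
time_s: 13.82
ee_pos: [581.6, 264.8, 408.1]
ee_rot: [-90.1, -0.1, 73.7]
force: [1.1, -0.6, 0.3]
gripper_width: 40.5
```

Call:
carry_out(increments=[[[0, 0, 0], [0, 0, 0], 1], [[0, 0, 0], [0, 0, 0], 1], [[0, 0, 0], [0, 0, 0], 1]])

```text
time_s: 14.07
ee_pos: [581.6, 264.8, 407.3]
ee_rot: [-90.0, -0.0, 73.7]
force: [-0.6, -1.3, 0.3]
gripper_width: 20.6
```

Call:
carry_out(increments=[[[0, 0, 0], [0, 0, 0], 1], [[0, 0, 0], [0, 0, 0], 1], [[0, 0, 0], [0, 0, 0], 1], [[0, 0, 0], [-8.5, 0.2, 0], 1], [[0, 0, 0], [-17, 0.8, 0], 1], [[0, 0, 0], [-34, 3.4, 0], 1], [[0, 0, 0], [-50, 7.6, 0], 1], [[0, 0, 0], [-66, 13.4, 0], 1], [[0, 0, 0], [-66, 13.4, 0], 1], [[0, 0, 0], [-66, 13.4, 0], 1]])

```text
time_s: 14.9
ee_pos: [563.0, 200.8, 393.7]
ee_rot: [-90.0, -0.0, 73.6]
force: [1.4, 2.4, -2.9]
gripper_width: 15.5
```

```bash
python3 go.py "[581.6,264.8,407]"
```

```text
[563.  200.8 393.7] [-8.997e+01 -4.000e-02  7.365e+01] [ 18.5  20.8  87.6   0.1  71.7 -55.1] [ 1.4  2.4 -2.9] 15.53875943624263
tool d 66.6 -13.3 0.2
```

Call:
carry_out(increments=[[[0, 0, 0], [-15, 7.4, 0], 1], [[0, 0, 0], [-30, 16.3, 0], 1], [[0, 0, 0], [-43, 26.6, 0], 1], [[0, 0, 0], [-56, 38, 0], 1], [[0, 0, 0], [-67, 51, 0], 1], [[0, 0, 0], [-77, 64.7, 0], 1], [[0, 0, 0], [-85, 79.5, 0], 1], [[0, 0, 0], [-92, 95, 0], 1], [[0, 0, 0], [-92, 95, 0], 1], [[0, 0, 0], [-92, 95, 0], 1]])

```text
time_s: 15.73
ee_pos: [537.6, 113.2, 299.5]
ee_rot: [-90.0, 0.1, 73.7]
force: [-1.0, -1.4, 5.0]
gripper_width: 15.2
```

```bash
python3 go.py "[581.6,264.8,407]"
```

```text
[537.6 113.2 299.5] [-8.996e+01  6.000e-02  7.375e+01] [ 10.7  21.1 101.8  -0.   57.1 -63. ] [-1.  -1.4  5. ] 15.207622483238378
tool d 157.9 -107.5 0.2
```

Call:
carry_out(increments=[[[0, 0, 0], [-5.4, 16, 0], 1], [[0, 0, 0], [-9, 32.7, 0], 1], [[0, 0, 0], [-10.5, 42, 0], 1], [[0, 0, 0], [-11, 48, 0], 1], [[0, 0, 0], [-11.5, 54, 0], 1], [[0, 0, 0], [-11.5, 59, 0], 1], [[0, 0, 0], [-11.5, 62, 0], 1], [[0, 0, 0], [-11.5, 62, 0], 1], [[0, 0, 0], [-11.5, 62, 0], 1]])

```text
time_s: 16.48
ee_pos: [534.2, 102.0, 238.0]
ee_rot: [-90.0, 0.1, 73.8]
force: [-4.0, -4.5, 7.2]
gripper_width: 15.1
```

```bash
python3 go.py "[581.6,264.8,407]"
```

```text
[534.2 102.  238. ] [-8.999e+01  8.000e-02  7.379e+01] [ 9.600e+00  2.480e+01  1.067e+02 -1.000e-01  4.860e+01 -6.410e+01] [-4.  -4.5  7.2] 15.114786509995122
tool d 169.6 -169.0 -0.1
```

Call:
carry_out(increments=[[[0, 0, 0], [0, 1, 0], 1], [[0, 0, 0], [0, 2, 0], 1], [[0, 0, 0], [0, 2, 0], 1], [[0, 0, 0], [0, 2, 0], 1], [[0, 0, 0], [0, 2, 0], 1]])

```text
time_s: 16.9
ee_pos: [534.1, 101.9, 236.7]
ee_rot: [-90.0, 0.1, 73.8]
force: [-4.2, -5.3, 13.3]
gripper_width: 15.0
```

```bash
python3 go.py "[581.6,264.8,407]"
```

```text
[534.1 101.9 236.7] [-9.001e+01  8.000e-02  7.379e+01] [ 9.600e+00  2.480e+01  1.068e+02 -1.000e-01  4.840e+01 -6.410e+01] [-4.2 -5.3 13.3] 15.04205396302577
tool d 169.7 -170.3 -0.1
```

Call:
carry_out(increments=[[[0, 0, 0], [0, 1, 0], 1], [[0, 0, 0], [0, 1.5, 0], 1], [[0, 0, 0], [0, 1.5, 0], 1], [[0, 0, 0], [0, 1.5, 0], 1], [[0, 0, 0], [0, 1.5, 0], 1]])

```text
time_s: 17.32
ee_pos: [534.1, 101.9, 236.1]
ee_rot: [-90.0, 0.1, 73.8]
force: [-5.5, -6.2, 17.5]
gripper_width: 15.0
```

```bash
python3 go.py "[581.6,264.8,407]"
python3 - <<'E'
from h import *
im,z,K,T=cam("wrist"); P=cloud(z,K,T); im2,z2,K2,T2=cam("side")
cv2.imwrite("pics/n.png",np.hstack([im,cv2.resize(im2[170:280,150:290],(489,384),interpolation=2)])[:, :800])
a=np.radians(-16.26)
for n,p,i in (("wrist",P,im),("side",cloud(z2,K2,T2),im2),("scene",)+(lambda c:(cloud(c[1],c[2],c[3]),c[0]))(cam("scene"))):
    q=(p[...,:2]-[592,158])@np.array([[np.cos(a),-np.sin(a)],[np.sin(a),np.cos(a)]]); x,y=q[...,0],q[...,1]
    b=(abs(x)<7)&(p[...,2]>50)&(p[...,2]<110)&(y<85)&(y>-80)
    print(n,[(c,int((b&(abs(y-c)<8)).sum()),round(float(np.median(p[...,2][b&(abs(y-c)<8)])),1)) for c in range(-70,81,15) if (b&(abs(y-c)<8)).sum()>2])
E
```

```text
[534.1 101.9 236.1] [-9.003e+01  7.000e-02  7.380e+01] [ 9.600e+00  2.490e+01  1.068e+02 -1.000e-01  4.830e+01 -6.410e+01] [-5.5 -6.2 17.5] 14.982795097191692
tool d 169.6 -170.9 -0.2
wrist [(-70, 271, 68.9), (-55, 41, 69.1), (5, 327, 69.7), (20, 473, 69.6), (35, 475, 69.7), (50, 151, 69.7)]
side [(-40, 9, 71.5), (-25, 7, 72.6), (-10, 7, 73.5), (5, 14, 69.5), (20, 9, 70.0), (35, 15, 70.8), (50, 9, 70.7), (65, 13, 71.7), (80, 11, 71.5)]
scene [(-70, 21, 67.9), (-55, 15, 69.6), (-40, 19, 67.0), (-25, 13, 70.0), (-10, 21, 68.3), (5, 12, 68.5), (20, 16, 67.3), (35, 15, 69.7), (50, 15, 69.4), (65, 16, 68.6), (80, 10, 68.9)]
```

View pics/n.png

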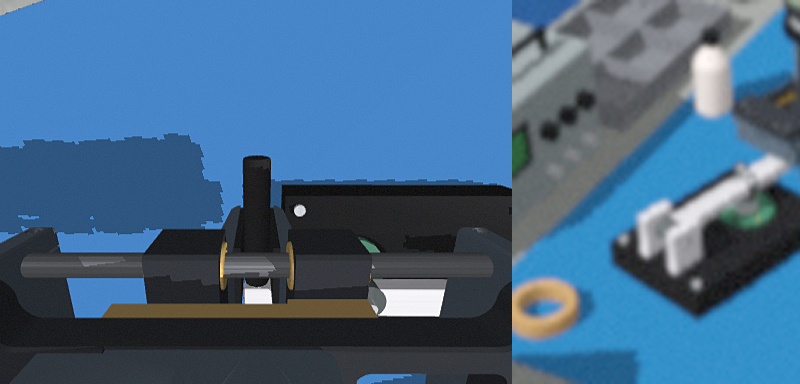

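The arm is level on its stop (bar top 69–70 along its whole length) with 17 N against the roughly 9 N needed. I'll hold for a second to check that it stays steady.

Call:
carry_out(increments=[[[0, 0, 0], [0, 1, 0], 1], [[0, 0, 0], [0, 1, 0], 1], [[0, 0, 0], [0, 1, 0], 1], [[0, 0, 0], [0, 1, 0], 1], [[0, 0, 0], [0, 1, 0], 1], [[0, 0, 0], [0, 1, 0], 1], [[0, 0, 0], [0, 1, 0], 1], [[0, 0, 0], [0, 1, 0], 1], [[0, 0, 0], [0, 1, 0], 1], [[0, 0, 0], [0, 1, 0], 1]])

```text
time_s: 18.3
ee_pos: [534.1, 101.9, 235.6]
ee_rot: [-90.1, 0.1, 73.8]
force: [-6.4, -6.8, 21.8]
gripper_width: 15.4
```

Call:
carry_out(increments=[[[0, 0, 0], [0, 0, 0], 1], [[0, 0, 0], [0, 0, 0], 1], [[0, 0, 0], [0, 0, 0], 1], [[0, 0, 0], [0, 0, 0], 1], [[0, 0, 0], [0, 0, 0], 1], [[0, 0, 0], [0, 0, 0], 1], [[0, 0, 0], [0, 0, 0], 1], [[0, 0, 0], [0, 0, 0], 1], [[0, 0, 0], [0, 0, 0], 1], [[0, 0, 0], [0, 0, 0], 1]])

```text
time_s: 19.13
ee_pos: [534.1, 101.9, 235.6]
ee_rot: [-90.0, 0.1, 73.8]
force: [-7.1, -6.5, 21.8]
gripper_width: 15.4
```

Run:
```python
from h import *
im,z,K,T=cam("wrist"); P=cloud(z,K,T); a=np.radians(-16.26)
q=(P[...,:2]-[592,158])@np.array([[np.cos(a),-np.sin(a)],[np.sin(a),np.cos(a)]]); x,y=q[...,0],q[...,1]
b=(abs(x)<7)&(P[...,2]>50)&(P[...,2]<110)
print([(c,np.median(P[...,2][b&(abs(y-c)<8)]).round(1)) for c in (-70,5,20,35,50)])
s=env.state(); print(s["ee_pos"],s["force"],s["gripper_width"],env.job_done())
```

```text
[(-70, np.float64(68.6)), (5, np.float64(69.5)), (20, np.float64(69.4)), (35, np.float64(69.5)), (50, np.float64(69.6))]
the job is handed in; nothing more can be done
[534.0715391  101.91321313 235.61866019] [-6.86733896 -6.0728789  21.54559812] 15.211601540796554 None
```

I lowered the large round board into the nest, let go of it, brought the press arm down to its stop, and handed the job in at about 19 s with the handle still held. No verdict came back.

- **Board:** I picked it up by its sensor can. It touched down at the expected seated height with about 3 N. A look after release showed the disc flush with the fixture's top (z ≈ 34 mm) and centred in the nest within about 1 mm.
- **Press arm:** I pinched the handle and took it through its arc. At the end the bar read level, its top at 68.6–69.6 mm along its length. The push was a steady 22 N upward reaction over the last second, against the roughly 9 N needed at the stop. The fingers were still closed on the sleeve.
- **Not checked directly:** I did not see the press foot touching the can. I infer it from the arm being level and the force. There was also a sideways force of about 9 N on the tool that I left alone.
- **Other items:** I touched none of the other objects knowingly, but took no final picture of the whole bench to compare.

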